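Snap the reference cell into its spring-clip holder

TASK

Pick up the loose aluminium reference cell from the worktop and press it straight down between the two spring clips of the holder until its chamfered ends have spread both clips and they have snapped back over it, and it sits fully home and level on the seat; then let go. The holder's head is clamped at a height you are not told, so feel for the seat, and never press on the holder hard: 30 N would bend it. Leave the bottle, the beaker and the timer where they are.

Things in the scene. Friction and masses are not known exactly. Their poses are not given: they have to be found in the camera images.
- cell_center (a point): Centre of the cell: loose plain aluminium block 100 (x) x 24 (y) x 30 (z) mm, 0.1 to 0.23 kg, lying on the worktop; x along its length, z up. Both ends are chamfered above and below, each chamfer 5 mm of the length by 9 mm of the height: top and underside are 90 mm long, the end faces 12 mm high. Grip it across the 24 mm width at mid-length. It may go in either way round.
- holder: Holder, fixed; origin under the middle of its grey foot, 165 (x) x 80 (y) x 12 (z) mm; x from clip_b to clip_a, z up. On two rods: a black head with two white seat pads and a steel spring clip at each end. The head is clamped 20 mm below to 20 mm above mid height; its height is not reported. The cell goes in with its length along x, its centre over the origin.
- holder_mid (a point): On the holder's centre line, 70 mm above the worktop: the seat if the head were at mid height; the true seat is -20 to +20 mm from it, the seated cell's centre 15 mm above the true seat. Flared cheeks 30 to 42 mm either side of the middle along x, 30 mm apart along y, rise 12 mm above the seat. Beside the middle, fingers have room.
- clip_a (a joint): Angle (rad) of the spring clip at the holder's +x end: 0 at rest, about 0.1 spread by the cell's end face, about 0.02 snapped over its upper chamfer. The rounded noses (4 mm radius) stand 27 mm above the true seat, 92 mm apart; tips 40 mm above it. Spreading both takes 6 to 14 N of push; it falls after the snap, then rises steadily on the seat.
- clip_b (a joint): The same for the clip at the holder's -x end.
- seat (a joint): Travel (m) of the two white sprung seat pads, both 20 x 18 mm, pushed down together: 0 when nothing stands on them, 0.0002 to 0.001 with the cell home, 0.002 at the stop. They give 5 N/mm, then are hard.
- bottle: Small brown screw-cap bottle, 44 mm round, 85 mm high, standing near the work; origin under its middle. Leave it.
- beaker: Small glass beaker, 47 mm round, 60 mm high; origin under its middle. Leave it.
- bench_timer: Flat white bench timer, 52 x 68 x 16 mm; origin under its middle. Leave it.
Things that resemble listed ones, but are neither listed nor needed, are in the scene too. What is meant by the part that bears cell_center is not yellow, and is the larger of those in its own colour. Several things have the shape of the holder; the one meant has the colours described above.

How it is judged:
By the outcome, as a careful person would: the job done as asked, in the order asked, and still so for the second after the job is handed in, with the robot touching nothing.
It also fails if it takes over 51 s, if anything falls off the work surface, if the arm or the gripper's body presses on something with over 40 N, if the wrist force passes 120 N, or if a joint passes its speed limit or range.

ROBOT

A 6-joint arm with a two-finger parallel gripper is mounted at the origin on a cart in front of the work surface, level with it; the furniture and walls round the work are solid. World frame = base frame: x ahead of the robot, y to its left, z up, the work surface at z = 0. Lengths are in m, angles in rad, forces in N, time in s.
With the tool pointing down it reaches from about 0.4 to 0.825 m from the base axis. Payload 7 kg.
Tool frame: the origin (TCP) lies at the centre of the arm's flange, where the gripper is bolted on; the fingertips stand 178 mm ahead of it and the grasp point (between the pads) lies ahead of it (tcp_to_grasp is the z of the grasp point in the tool frame, in m); z points along the fingers, x is the direction in which the jaws open and shut, and the axes are right-handed (so a half turn about z gives the same grasp; the last joint's range is limited). The gripper opens to 88 mm and grips with 3 to 60 N. Pads are 19 mm wide; open, the fingers measure 130 mm over their backs; the gripper's body (78 mm by 193 mm) begins 47 mm behind the grasp point.
Start: joints at [1.438, 0.359, 0.012, 0, -1.224, -0.288], TCP at [0.276, 0.616, 0.405] pointing down, gripper open.
Joint ranges: [-3.07, 3.07], [-1.43, 2.12], [-1.02, 1.25], [-3.03, 1.67], [-3.05, -0], [-3.03, 3.03]. Speed limits (rad/s): [2.39, 2.39, 3.01, 3.14, 3.14, 3.14].

INTERFACE

Orientations are given as [roll, pitch, yaw] about the fixed x, y, z axes, in that order (R = Rz(yaw) Ry(pitch) Rx(roll)).
In Python, from station import get_state, grab_frame, job_done, tcp_to_grasp gives the robot as it stands.
- The arm moves only by the tool drive_tool, never from a script. Its argument "moves" is a list of rows, each a list of 7 numbers: the shift along the tool's x, y, z in mm, then the turn, a rotation vector about the tool's x, y, z in degrees, then the closure, from -1 (fully open) to 1 (shut), so that 0 is half open. In form: [[dx, dy, dz, ax, ay, az, claw], ...]. A call has 1 to 12 rows; each row is the pose to reach, as a shift and turn from the pose commanded when the call began, along the tool's axes at that moment; what a row does not reach only later rows make up. A row lasts 1/8 s, in which the tool goes at most 62.5 mm and 10.7 degrees, less where a joint would pass 70% of its speed; a pose out of reach is approached as far as the arm can. A call with a gripper value outside its range is refused whole. The fingers move at their own pace and stop on an object; "grip_force" is the grip in N (left out, the last holds). Time passes only in rows, so rows that repeat a pose let the fingers close. It gives the time, the measured TCP pose, the force and the opening at its end, in the units of the state.
- get_state(): the state, without advancing time (a new reading comes with each control period).
- grab_frame(name): name is "scene" or "top" or "wrist"; returns a dict with "img" (480x640x3 uint8, red, green, blue), "range_z" (480x640 float32, m along the optical axis (not along the pixel's ray), 0 where there is no reading), "fovy" (degrees; the focal length in pixels is half the picture's height over the tangent of half this angle, whatever the lens; pixels are square), "cx", "cy" (the principal point, pixels), "k1" (the pictures are not rectified: a ray, as slopes to the right and down, at radius r is drawn at 1 + k1 r^2 times it, then the intrinsics apply), "rvec" (rotation vector, rad) and "tvec" (3), from world to camera coordinates, as OpenCV has them. Camera axes: x right, y down, z forward; pixel columns grow to the right and rows downward; lengths in m; the calibration is good to about 2 mm. A picture is of the moment at which its call begins.
- job_done(): hands the job in, once; it reports no verdict.
The state is a dict: "t": time; "q": joint angles; "qd": joint speeds; "joint_efforts": joint torques, N m; "eef_pos": TCP position; "ee_rot": TCP orientation; "force": force on the tool from outside, world axes, zero at the start; "moment": the same for the moment, N m; "width": finger opening in m.
Only numpy, scipy, OpenCV 4.12 (cv2) and the standard library are available. Lean on these libraries where they do the work, as an engineer would, in place of code of your own. Each camera call takes 0.05 s, during which the arm holds its last target. There are 200 camera calls.

## Working session

There is one attempt and no reset: what is moved stays moved. The work goes in short steps, Python scripts to look and compute and a tool call to move; the robot and the scene stay as the last step left them, time stands still between calls to the robot, and variables do not carry over. Pictures are saved under pics/ and viewed, about 8 in all and at most 12, crops included, and the job is handed in when it is done.

Besides the shell and the picture viewer there is one more tool, called by a JSON object that holds its "method" and its "body". drive_tool: Moves the arm, as the interface text tells. Its arguments: {"type":"object","properties":{"moves":{"type":"array"},"grip_force":{"type":"number"}},"required":["moves"]}

```bash
mkdir -p pics; cat > h.py <<'E'
import numpy as np, cv2
from station import *
def cam(n):
    f=grab_frame(n); fl=240/np.tan(np.radians(f['fovy'])/2)
    R=cv2.Rodrigues(np.array(f['rvec'],float))[0]; t=np.array(f['tvec'],float).ravel()
    return dict(img=f['img'],z=f['range_z'],f=fl,cx=f['cx'],cy=f['cy'],k1=f['k1'],R=R,t=t)
def rays(c,uv):
    d=(np.atleast_2d(np.array(uv,float))-[c['cx'],c['cy']])/c['f']; s=d.copy()
    for _ in range(20): s=d/(1+c['k1']*(s**2).sum(1,keepdims=True))
    return np.c_[s,np.ones(len(s))]
def plane(c,uv,h):
    r=rays(c,uv)@c['R']; o=-c['R'].T@c['t']
    return o+r*((h-o[2])/r[:,2])[:,None]
def depth(c,uv):
    uv=np.atleast_2d(uv).astype(int); z=c['z'][uv[:,1],uv[:,0]]
    return (rays(c,uv)*z[:,None]-c['t'])@c['R']
def cloud(c):
    v,u=np.mgrid[0:480,0:640]; p=depth(c,np.c_[u.ravel(),v.ravel()]).reshape(480,640,3); p[c['z']==0]=np.nan; return p
def proj(c,P):
    p=np.atleast_2d(P)@c['R'].T+c['t']; s=p[:,:2]/p[:,2:]; s=s*(1+c['k1']*(s**2).sum(1,keepdims=True)); return s*c['f']+[c['cx'],c['cy']]
def save(n,im): cv2.imwrite('pics/'+n+'.png',cv2.cvtColor(im,cv2.COLOR_RGB2BGR))
E
python3 - <<'E'
from h import *
print(get_state(),tcp_to_grasp)
for n in ['scene','top']:
    c=cam(n); save(n+'1',c['img']); print(n,c['f'],c['cx'],c['cy'],c['k1'],-c['R'].T@c['t'],c['R'][2])
E
```

```text
{'t': 0.0, 'q': array([ 1.43812905e+00,  3.59405886e-01,  1.10361810e-02, -3.47190465e-04,
       -1.22410032e+00, -2.88081572e-01]), 'qd': array([ 0.0002909 , -0.00052606, -0.0004999 , -0.0006844 ,  0.00029643,
        0.0017923 ]), 'joint_efforts': array([ 7.74443815e-04, -5.82715023e+01,  2.93069440e+01,  6.99770004e+00,
        7.04184640e-03, -1.57168733e-04]), 'eef_pos': array([0.27563242, 0.61594033, 0.40370081]), 'ee_rot': array([-3.14143001e+00, -1.69746372e-03, -1.99166356e+00]), 'force': array([ 0.14253057,  1.13852785, -0.47762728]), 'moment': array([ 0.05135568,  0.04068441, -0.01666888]), 'width': 0.08737923706164896} 0.1593
scene 601.9769497473998 310.7967157408821 241.8467011549287 -0.1778729625575683 [-0.13563146 -0.97865298  1.07150079] [ 0.45646001  0.61784848 -0.6402402 ]
top 524.5837499805332 322.06303769896243 230.0514119305331 0.007025578775111829 [ 0.34903328 -0.0631726   1.48337843] [ 0.1683271   0.01921068 -0.98554398]
```

View pics/scene1.png

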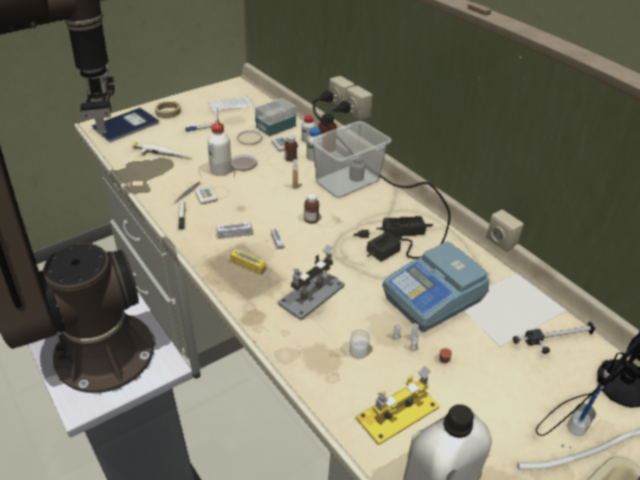

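View pics/top1.png

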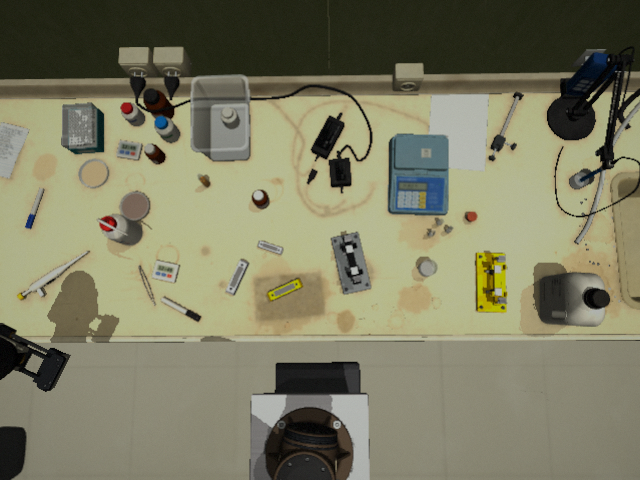

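Candidates for the cell in top: silver (237,277), smaller silver (270,247) and yellow (285,289). The larger silver one fits. For the holder: grey foot with black head (351,262), against the yellow one (491,282). The grey one fits. I'll measure both and confirm with a crop.

```bash
python3 - <<'E'
from h import *
c=cam('top'); P=cloud(c)
crop=c['img'][215:315,215:395]; save('crop1',cv2.resize(crop,None,fx=4,fy=4,interpolation=cv2.INTER_CUBIC))
def box(u0,u1,v0,v1,zl,zh,n):
    m=np.zeros((480,640),np.uint8); s=P[v0:v1,u0:u1,2]; m[v0:v1,u0:u1]=((s>zl)&(s<zh))
    k,lab,st,ce=cv2.connectedComponentsWithStats(m)
    i=1+np.argmax(st[1:,4]); q=P[lab==i]
    r=cv2.minAreaRect((q[:,:2]*1000).astype(np.float32)); print(n,'px',ce[i],'rect mm',r,'z',np.percentile(q[:,2],[5,50,95]),len(q))
    b=cv2.boxPoints(r); print(b.round(1).tolist())
box(215,255,255,300,.015,.05,'cell')
box(255,287,235,258,.006,.05,'small')
box(325,378,225,300,.005,.016,'foot')
box(325,378,225,300,.03,.2,'head')
s=P[225:300,325:378,2]
print(np.round(s[::5,::4]*1000))
s=cam('scene');Q=cloud(s)
for b,zl,zh in [((210,258,215,245),.015,.05),((275,350,275,320),.005,.016)]:
    z=Q[b[2]:b[3],b[0]:b[1]].reshape(-1,3); z=z[(z[:,2]>zl)&(z[:,2]<zh)]; r=cv2.minAreaRect((z[:,:2]*1000).astype(np.float32)); print('scene',r,np.median(z,0))
E
```

```text
cell px [236.95870206 277.16519174] rect mm ((467.3027038574219, 202.85260009765625), (26.314807891845703, 99.49302673339844), 65.70791625976562) z [0.02077609 0.02990711 0.03555608] 339
[[416.5, 211.3000030517578], [507.20001220703125, 170.39999389648438], [518.0999755859375, 194.39999389648438], [427.3999938964844, 235.3000030517578]]
small px [270.0960452 247.4180791] rect mm ((551.3050537109375, 114.0633544921875), (76.4679183959961, 20.818246841430664), 68.46983337402344) z [0.01347455 0.0211108  0.02690937] 177
[[527.5999755859375, 82.30000305175781], [547.0, 74.69999694824219], [575.0, 145.8000030517578], [555.7000122070312, 153.39999389648438]]
foot px [350.6717412  264.72407231] rect mm ((508.793701171875, -113.28292083740234), (171.9139404296875, 87.91138458251953), 12.41264533996582) z [0.00696103 0.01146507 0.01533051] 1051
[[415.3999938964844, -88.80000305175781], [434.29998779296875, -174.6999969482422], [602.2000122070312, -137.6999969482422], [583.2999877929688, -51.900001525878906]]
head px [351.95708155 259.92060086] rect mm ((505.2000427246094, -115.00221252441406)
[... 905 characters left out ...]
 18.   3.  85.  87.  96.   8.  -7.  -9.  -1.]
 [  0.  -1.  -1.   4.  15.   8. 105.  80.  87.   9.  12.   3.  -1.  -0.]
 [ -1.  -1.   1.   4.   9.  12.  12.  82. 127. 126.  11.   8.   2.   4.]
 [ -0.  -2.  -1.   1.  -1.  14.  16.   9.  15.   9.  11.   8.  -8.  -3.]
 [ -3.  -2.  -3.   0.  -1.  16.   9.  13.  19.   7.   1.   5.   4.   3.]
 [ -2.   1.  -1.  -3.   4.   3.  -6.  -1.   0.  -1.  -2.   3.   1.   1.]]
scene ((467.02020263671875, 200.5086669921875), (36.52246856689453, 97.76082611083984), 63.7553825378418) [0.46477513 0.1979195  0.03005841]
scene ((503.7061767578125, -124.81353759765625), (156.19236755371094, 186.47665405273438), 55.31535720825195) [ 0.49347827 -0.12779577  0.01252784]
```

View pics/crop1.png

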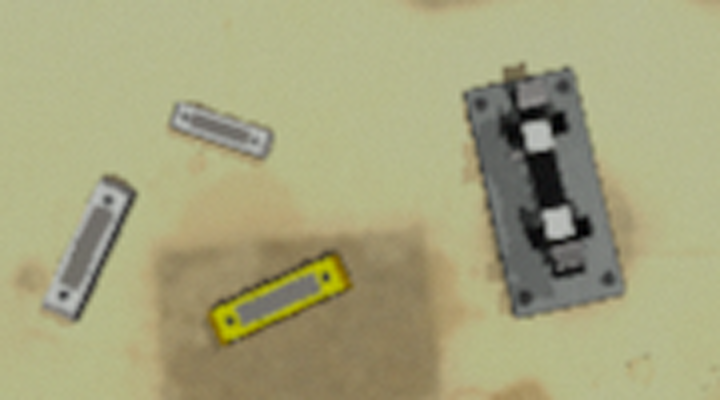

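The crop shows the larger plain silver cell at left (top 237,277) and the grey foot with black head and white pads (351,262). The clip tips at about 125 mm and the head top at about 85 mm suggest the seat is around 85 mm. Moving above the cell; the jaw axis is already about right.

{"method": "drive_tool", "body": {"moves": [[60, -69, 0, 0, 0, 0, -1], [120, -138, 0, 0, 0, 0, -1], [180, -206, 0, 0, 0, 0, -1], [240, -275, 0, 0, 0, 0, -1], [299, -343, 30, 0, 0, 0, -1], [299, -343, 80, 0, 0, 0, -1], [299, -343, 80, 0, 0, 0, -1], [299, -343, 80, 0, 0, 0, -1], [299, -343, 80, 0, 0, 0, -1], [299, -343, 80, 0, 0, 0, -1]], "grip_force": 25}}

```text
t: 1.45
eef_pos: [0.4669, 0.2033, 0.325]
ee_rot: [-3.141, 0.0, -1.992]
force: [0.1, -0.3, -0.5]
width: 0.0881
```

```bash
cat >> h.py <<'E'
def delta(P,yaw):
    "tool-frame shift mm, and turn deg about tool z, from measured TCP to TCP target P, tool x at world yaw (deg)"
    from scipy.spatial.transform import Rotation as Ro
    s=get_state(); R=Ro.from_euler('xyz',s['ee_rot']).as_matrix()
    d=R.T@(np.array(P)-s['eef_pos'])*1000; return d.round(1),-(yaw-np.degrees(s['ee_rot'][2])),s['eef_pos'].round(4),np.degrees(s['ee_rot']).round(2),s['force'].round(1),s['q'].round(2)
def rect(P,sel):
    "largest blob of sel -> minAreaRect in mm"
    k,lab,st,ce=cv2.connectedComponentsWithStats(sel.astype(np.uint8)); i=1+np.argmax(st[1:,4]); q=P[lab==i]
    return cv2.minAreaRect((q[:,:2]*1000).astype(np.float32)),np.median(q[:,2]),ce[i],len(q)
E
python3 - <<'E'
from h import *
c=cam('wrist'); save('w1',c['img']); P=cloud(c)
print(-c['R'].T@c['t'],c['f'])
near=np.hypot(P[...,0]-.467,P[...,1]-.2025)<.07
for lo,hi in [(.012,.04),(.026,.036)]: print(rect(P,near&(P[...,2]>lo)&(P[...,2]<hi)))
print(delta([.467,.2025,.324],-114.3))
E
```

```text
[0.54291108 0.16921608 0.30500673] 351.1590629632903
(((468.63531494140625, 201.65887451171875), (24.366634368896484, 98.69747924804688), 65.69387817382812), np.float64(0.03009784947703422), array([319.07586409, 222.45459871]), 3414)
(((468.2439270019531, 201.72511291503906), (24.032154083251953, 95.21991729736328), 66.06712341308594), np.float64(0.03015310600836616), array([319.11339564, 224.85919003]), 3210)
(array([ 1. , -0.7,  1.2]), np.float64(0.2117290947554551), array([0.4668, 0.2037, 0.3252]), array([-1.7997e+02,  5.0000e-02, -1.1409e+02]), array([-0. ,  0.1, -1. ]), array([ 0.8 ,  0.16, -0.46,  0.  , -0.95,  0.35]))
```

View pics/w1.png

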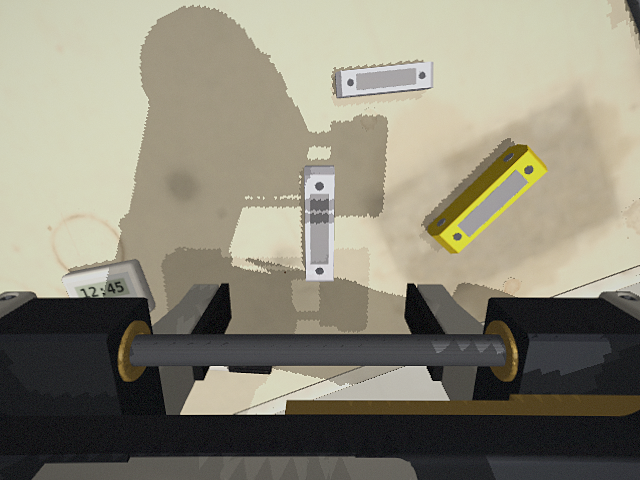

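The wrist view shows the silver cell centred between the jaws at (319,223), 24 mm wide and 95–99 mm long with its top at 30 mm; it sits about 2 mm off. Descending, gripping and lifting.

{"method": "drive_tool", "body": {"moves": [[1.2, -2.3, 50, 0, 0, 0, -1], [1.2, -2.3, 100, 0, 0, 0, -1], [1.2, -2.3, 130, 0, 0, 0, -1], [1.2, -2.3, 144, 0, 0, 0, -1], [1.2, -2.3, 144, 0, 0, 0, -1], [1.2, -2.3, 144, 0, 0, 0, 0.6], [1.2, -2.3, 144, 0, 0, 0, 1], [1.2, -2.3, 144, 0, 0, 0, 1], [1.2, -2.3, 144, 0, 0, 0, 1], [1.2, -2.3, 144, 0, 0, 0, 1], [1.2, -2.3, 144, 0, 0, 0, 1], [1.2, -2.3, 144, 0, 0, 0, 1]], "grip_force": 40}}

```text
t: 3.0
eef_pos: [0.4683, 0.201, 0.1806]
ee_rot: [3.142, -0.0, -1.992]
force: [-0.3, -0.0, 0.3]
width: 0.0241
```

{"method": "drive_tool", "body": {"moves": [[0, 0, 0, 0, 0, 0, 1], [0, 0, 0, 0, 0, 0, 1], [0, 0, -40, 0, 0, 0, 1], [0, 0, -90, 0, 0, 0, 1], [0, 0, -150, 0, 0, 0, 1], [0, 0, -190, 0, 0, 0, 1], [0, 0, -190, 0, 0, 0, 1], [0, 0, -190, 0, 0, 0, 1]]}}

```text
t: 4.0
eef_pos: [0.4678, 0.2007, 0.3698]
ee_rot: [3.141, -0.001, -1.992]
force: [-0.7, 0.5, -1.8]
width: 0.0239
```

```bash
python3 - <<'E'
from h import *
c=cam('wrist'); save('w2',c['img'])
print(get_state()['width'],delta([.507,-.114,.37],-77.6))
E
```

```text
0.023623772755450877 (array([ 271.1, -164.4,   -0.4]), np.float64(-36.52916749273311), array([0.4678, 0.2007, 0.3693]), array([ 1.7992e+02, -1.1000e-01, -1.1413e+02]), array([ 0.5, -0.8, -2.3]), array([ 0.79,  0.11, -0.4 , -0.  , -1.06,  0.36]))
```

View pics/w2.png

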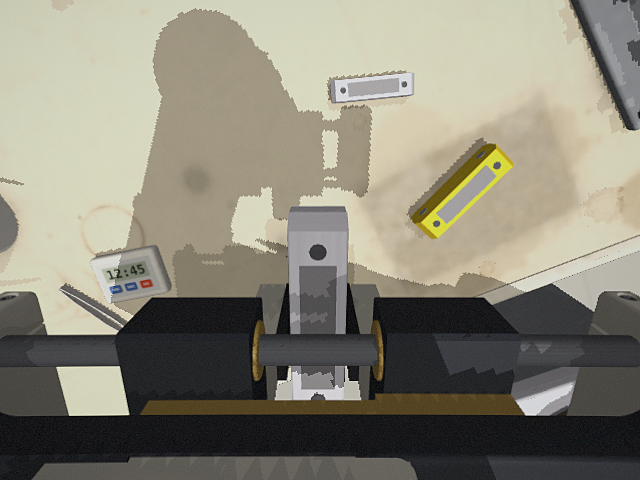

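The cell is held, with its holes at (318,252) and (318,398). Moving to a spot short of the holder with the jaw axis turned, so the wrist camera sees the holder unobstructed.

```bash
python3 - <<'E'
from h import *
print(delta([.419,-.133,.37],-77.6)[:2])
c=cam('wrist');s=get_state();p=s['eef_pos'];y=s['ee_rot'][2]
T=np.array([[np.cos(y),np.sin(y)],[np.sin(y),-np.cos(y)]])
h=p[2]-.1593+.0085
print(T@(plane(c,[[318,252],[318,398],[290,216],[347,216]],h)-p)[:,:2].T*1000, 'rows=tool x,y')
E
```

```text
(array([ 3.244e+02, -9.190e+01, -2.000e-01]), np.float64(-36.52916749273311))
[[  0.43560997   0.47891663 -10.31947627  11.55707435]
 [-34.99011762  36.19204548 -49.70509911 -49.70551652]] rows=tool x,y
```

{"method": "drive_tool", "body": {"moves": [[55, -15, 0, 0, 0, -6, 1], [110, -31, 0, 0, 0, -14, 1], [165, -47, 0, 0, 0, -22, 1], [220, -62, 0, 0, 0, -30, 1], [275, -78, 0, 0, 0, -36.5, 1], [324, -92, 0, 0, 0, -36.5, 1], [324, -92, 0, 0, 0, -36.5, 1], [324, -92, 0, 0, 0, -36.5, 1], [324, -92, 0, 0, 0, -36.5, 1], [324, -92, 0, 0, 0, -36.5, 1]]}}

```text
t: 5.35
eef_pos: [0.4202, -0.1313, 0.3705]
ee_rot: [3.141, 0.0, -1.353]
force: [-0.5, -0.2, -1.5]
width: 0.0242
```

```bash
python3 - <<'E'
from h import *
c=cam('wrist'); save('w3',c['img']); P=cloud(c); np.savez('w3.npz',P=P,img=c['img'])
near=np.hypot(P[...,0]-.507,P[...,1]+.114)<.11
print('cam',-c['R'].T@c['t'])
for lo,hi in [(.006,.018),(.07,.095),(.115,.135)]: print(rect(P,near&(P[...,2]>lo)&(P[...,2]<hi)))
hi=near&(P[...,2]>.1)&(P[...,2]<.14)
k,lab,st,ce=cv2.connectedComponentsWithStats(hi.astype(np.uint8))
for i in range(1,k):
    if st[i,4]>40: print(ce[i],st[i,4],np.median(P[lab==i],0),np.percentile(P[lab==i][:,2],[5,95]))
w=near&(c['img'].min(2)>180)&(P[...,2]>.05)
k,lab,st,ce=cv2.connectedComponentsWithStats(w.astype(np.uint8))
for i in range(1,k):
    if st[i,4]>40: print('white',ce[i],st[i,4],np.median(P[lab==i],0))
print(delta([.507,-.114,.37],-77.6))
E
```

```text
cam [ 0.5015619  -0.11302441  0.35048228]
(((501.7957763671875, -92.3876724243164), (164.4731903076172, 29.553123474121094), 12.224156379699707), np.float64(0.011939898518409667), array([294.22899282, 108.39394527]), 5153)
(((507.8144836425781, -116.97418212890625), (104.34651947021484, 41.284385681152344), 12.081311225891113), np.float64(0.08352551086142981), array([325.16125676, 110.31731169]), 4806)
(((558.7877807617188, -105.80965423583984), (14.82487964630127, 21.150772094726562), 12.639248847961426), np.float64(0.12096027655713437), array([327.40598291,  17.44444444]), 1170)
[327.35427136  17.76549414] 1194 [ 0.55886749 -0.1057403   0.12077172] [0.11595004 0.12631779]
[325.03663793 197.42025862] 464 [ 0.45765693 -0.12767821  0.11882688] [0.11515109 0.12214112]
(array([  1.7, -88.5,   0.6]), np.float64(0.08819475430155421), array([ 0.4202, -0.1315,  0.3706]), array([179.99,   0.  , -77.51]), array([-0. ,  0.5, -1.8]), array([ 0.15, -0.01, -0.53, -0.  , -1.05,  1.64]))
```

View pics/w3.png

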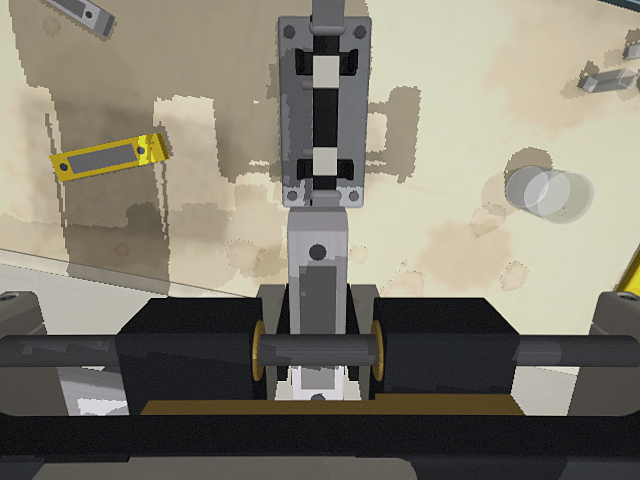

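The wrist view shows the grey foot, white pads at about (326,71) and (325,160), and the clips at (327,18) and (325,197). I'll use the pads and foot edges for the final centre.

```bash
python3 - <<'E'
from h import *
c=cam('wrist'); P=cloud(c); im=c['img'].astype(int)
print(im[71,326],im[160,325])
C=[]
for (u,v) in [(326,71),(325,160)]:
    m=np.zeros((480,640),bool); m[v-25:v+25,u-25:u+25]=True
    m&=(np.abs(im-im[v,u]).max(2)<25)&(P[...,2]>.06)
    r,z,ce,n=rect(P,m); b=ce; C.append(plane(c,[b],z)[0]); print(r,z,ce,n,C[-1])
C=np.array(C); print('mid',C.mean(0),np.degrees(np.arctan2(*(C[0]-C[1])[1::-1])),np.linalg.norm(C[0]-C[1]))
f=(np.hypot(P[...,0]-.507,P[...,1]+.114)<.11)&(P[...,2]>.006)&(P[...,2]<.018)
print('foot',cv2.minAreaRect((P[f][:,:2]*1000).astype(np.float32)))
# cheeks/tall bits across-axis extents
a=np.radians(12.2);u=np.array([np.cos(a),np.sin(a)]);w=np.array([-u[1],u[0]])
h=(np.hypot(P[...,0]-.507,P[...,1]+.114)<.09)&(P[...,2]>.07)&(P[...,2]<.14)
q=P[h]-[.507,-.114,0]; X=q[:,:2]@u*1000; Y=q[:,:2]@w*1000
for x in range(-70,75,6):
    s=(X>=x)&(X<x+6)
    if s.sum()>5: print(x,s.sum(),np.percentile(Y[s],[2,98]).round(1),np.percentile(q[s,2]*1000,[10,50,95]).round(1))
E
```

```text
[181 177 171] [179 177 169]
((536.64599609375, -110.79159545898438), (19.054759979248047, 17.325817108154297), 12.208803176879883) 0.08700109142336081 [325.46240602  70.96240602] 798 [ 0.53663059 -0.11063717  0.08700109]
((477.720458984375, -123.49977111816406), (19.054166793823242, 17.14340591430664), 12.418350219726562) 0.08706995462642508 [324.45807453 160.98757764] 644 [ 0.4779197  -0.12334114  0.08706995]
mid [ 0.50727515 -0.11698915  0.08703552] 12.20953640277183 0.06006966162396701
foot ((507.48968505859375, -116.92835998535156), (165.28195190429688, 79.99097442626953), 12.119869232177734)
-64 8 [7.  7.8] [81.6 83.  84.1]
-58 189 [-11.7   5.8] [119.3 121.  122.5]
-52 461 [-12.5   6.9] [ 82.6 116.3 119.4]
-46 307 [-21.8  15.8] [82.4 83.5 99.2]
-40 481 [-22.5  16. ] [82.9 87.1 99.5]
-34 444 [-22.8  16.6] [82.3 86.8 98.9]
-28 191 [-11.4   5.5] [86.3 87.1 88.1]
-22 216 [-11.4   5.5] [82.1 83.3 87.7]
-16 215 [-11.3   5.5] [82.  83.1 84.5]
-10 196 [-11.3   5.5] [81.8 83.  84.1]
-4 224 [-11.8   5.5] [81.7 82.8 84.1]
2 225 [-11.7   5.6] [81.8 82.9 83.9]
8 221 [-11.5   5.6] [81.7 83.  84. ]
14 250 [-11.4   5.6] [82.1 83.1 86.7]
20 252 [-11.7   5.5] [86.  87.  88.1]
26 537 [-22.8  16.7] [82.1 86.7 98.9]
32 626 [-22.4  16.3] [82.8 87.1 99.8]
38 450 [-22.1  16.1] [82.3 83.5 99.2]
44 663 [-12.4   6.7] [ 82.5 116.2 119.3]
50 559 [-12.    5.7] [ 83.5 120.7 123.9]
56 317 [-11.5   5.6] [123.6 125.2 127. ]
62 9 [6.9 7.6] [81.9 82.7 83.8]
```

Pads are 60.07 mm apart and the foot is 165.3 x 80.0 mm, both midpoints agree at (0.5074,-0.1170), axis 12.2°, seat about 87 mm (within 50–90). Going above it.

```bash
python3 -c "
from h import *
print(delta([.5079,-.1164,.370],-77.8))"
```

```text
(array([  4.2, -89. ,   0.6]), np.float64(0.2801880644518633), array([ 0.4201, -0.1316,  0.3706]), array([180.  ,   0.  , -77.52]), array([-0.1, -1. , -1.6]), array([ 0.15, -0.01, -0.53, -0.  , -1.05,  1.64]))
```

{"method": "drive_tool", "body": {"moves": [[2, -45, 0, 0, 0, 0.3, 1], [4.2, -89, 0, 0, 0, 0.3, 1], [4.2, -89, 30, 0, 0, 0.3, 1], [4.2, -89, 60, 0, 0, 0.3, 1], [4.2, -89, 67, 0, 0, 0.3, 1], [4.2, -89, 67, 0, 0, 0.3, 1], [4.2, -89, 67, 0, 0, 0.3, 1], [4.2, -89, 67, 0, 0, 0.3, 1], [4.2, -89, 67, 0, 0, 0.3, 1]]}}

```text
t: 6.58
eef_pos: [0.5078, -0.1173, 0.3043]
ee_rot: [-3.14, -0.0, -1.36]
force: [0.3, 0.4, -0.4]
width: 0.0236
```

```bash
python3 -c "
from h import *
print(delta([.5079,-.1164,.304],-77.8))
c=cam('wrist');save('w4',c['img'])
s=cam('scene');save('s4',cv2.resize(s['img'][200:340,240:400],None,fx=4,fy=4,interpolation=cv2.INTER_CUBIC))"
```

```text
(array([-0.9, -0.3,  0.3]), np.float64(-0.11143648905836301), array([ 0.5078, -0.1173,  0.3043]), array([-1.7993e+02, -1.0000e-02, -7.7910e+01]), array([ 0.3,  0.4, -0.4]), array([ 0.15,  0.2 , -0.46,  0.  , -0.91,  1.63]))
```

View pics/w4.png

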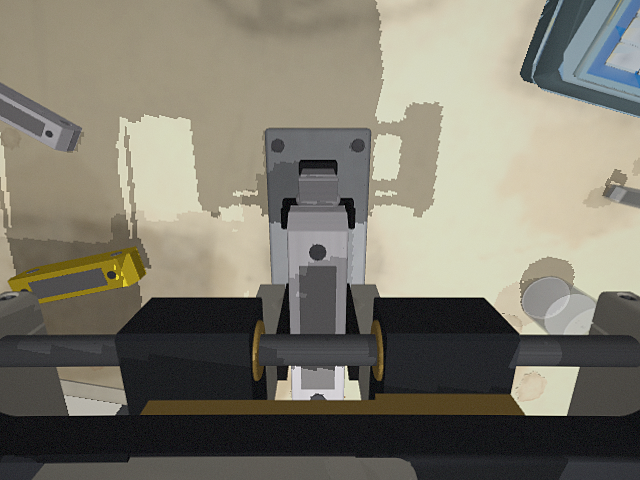

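The cell end at (318,218) is lined up with the clip at (318,185) and centred between the cheeks. Descending in small steps.

{"method": "drive_tool", "body": {"moves": [[-0.5, 0, 4, 0, 0, 0, 1], [-0.5, 0, 8, 0, 0, 0, 1], [-0.5, 0, 11, 0, 0, 0, 1], [-0.5, 0, 13, 0, 0, 0, 1], [-0.5, 0, 15, 0, 0, 0, 1], [-0.5, 0, 15, 0, 0, 0, 1]]}}

```text
t: 7.42
eef_pos: [0.508, -0.117, 0.2893]
ee_rot: [-3.141, -0.001, -1.359]
force: [-0.9, -1.2, 5.8]
width: 0.024
```

{"method": "drive_tool", "body": {"moves": [[0, 0, 1.5, 0, 0, 0, 1], [0, 0, 3, 0, 0, 0, 1], [0, 0, 3, 0, 0, 0, 1]]}}

```text
t: 7.8
eef_pos: [0.5077, -0.1169, 0.2857]
ee_rot: [-3.142, -0.0, -1.36]
force: [-0.3, -1.0, 2.5]
width: 0.024
```

{"method": "drive_tool", "body": {"moves": [[0, 0, 1.5, 0, 0, 0, 1], [0, 0, 3, 0, 0, 0, 1], [0, 0, 3, 0, 0, 0, 1]]}}

```text
t: 8.18
eef_pos: [0.5076, -0.1168, 0.2823]
ee_rot: [3.141, 0.0, -1.36]
force: [-0.4, -0.8, 0.3]
width: 0.0236
```

{"method": "drive_tool", "body": {"moves": [[0, 0, 1.5, 0, 0, 0, 1], [0, 0, 3, 0, 0, 0, 1], [0, 0, 3, 0, 0, 0, 1]]}}

```text
t: 8.55
eef_pos: [0.5075, -0.1168, 0.2794]
ee_rot: [3.141, 0.0, -1.36]
force: [-1.1, -0.5, 0.1]
width: 0.0239
```

{"method": "drive_tool", "body": {"moves": [[0, 0, 1, 0, 0, 0, 1], [0, 0, 2, 0, 0, 0, 1], [0, 0, 2, 0, 0, 0, 1]]}}

```text
t: 8.93
eef_pos: [0.5076, -0.1168, 0.2776]
ee_rot: [3.142, 0.0, -1.36]
force: [-0.7, -0.3, -0.1]
width: 0.0236
```

{"method": "drive_tool", "body": {"moves": [[0, 0, 1.5, 0, 0, 0, 1], [0, 0, 3, 0, 0, 0, 1], [0, 0, 3, 0, 0, 0, 1]]}}

```text
t: 9.3
eef_pos: [0.5075, -0.1168, 0.2743]
ee_rot: [3.141, 0.0, -1.36]
force: [0.4, -0.5, -1.6]
width: 0.0236
```

{"method": "drive_tool", "body": {"moves": [[0, 0, 1, 0, 0, 0, 1], [0, 0, 3, 0, 0, 0, 1], [0, 0, 3, 0, 0, 0, 1]]}}

```text
t: 9.68
eef_pos: [0.5073, -0.1168, 0.2711]
ee_rot: [3.141, 0.0, -1.36]
force: [0.6, 0.2, -5.7]
width: 0.0236
```

{"method": "drive_tool", "body": {"moves": [[0, 0, 1, 0, 0, 0, 1], [0, 0, 2, 0, 0, 0, 1], [0, 0, 2, 0, 0, 0, 1]]}}

```text
t: 10.05
eef_pos: [0.5075, -0.1168, 0.2695]
ee_rot: [3.141, 0.0, -1.36]
force: [0.8, -1.2, -2.6]
width: 0.0237
```

The pull has turned downward (-5.7 N), so the clips have snapped over the upper chamfers. Feeling for the seat in small steps.

{"method": "drive_tool", "body": {"moves": [[0, 0, 0.5, 0, 0, 0, 1], [0, 0, 1, 0, 0, 0, 1], [0, 0, 1, 0, 0, 0, 1]]}}

```text
t: 10.42
eef_pos: [0.5076, -0.1168, 0.2687]
ee_rot: [3.142, -0.0, -1.36]
force: [-0.4, -0.0, -2.0]
width: 0.0236
```

{"method": "drive_tool", "body": {"moves": [[0, 0, 0.5, 0, 0, 0, 1], [0, 0, 0.7, 0, 0, 0, 1], [0, 0, 0.7, 0, 0, 0, 1]]}}

```text
t: 10.8
eef_pos: [0.5076, -0.1168, 0.268]
ee_rot: [3.142, -0.0, -1.36]
force: [-1.2, 0.0, -2.2]
width: 0.0234
```

{"method": "drive_tool", "body": {"moves": [[0, 0, 0.5, 0, 0, 0, 1], [0, 0, 0.7, 0, 0, 0, 1], [0, 0, 0.7, 0, 0, 0, 1]]}}

```text
t: 11.18
eef_pos: [0.5077, -0.1168, 0.2674]
ee_rot: [-3.141, -0.0, -1.36]
force: [-1.3, -0.1, 0.1]
width: 0.024
```

{"method": "drive_tool", "body": {"moves": [[0, 0, 0.5, 0, 0, 0, 1], [0, 0, 0.7, 0, 0, 0, 1], [0, 0, 0.7, 0, 0, 0, 1]]}}

```text
t: 11.55
eef_pos: [0.5076, -0.1168, 0.2667]
ee_rot: [-3.141, -0.0, -1.36]
force: [-2.4, 0.5, 3.1]
width: 0.0239
```

The force rises about 4 N/mm from TCP 0.2678, against a visual prediction of 0.2676, so the cell is on the seat. Releasing gently, then retracting.

{"method": "drive_tool", "body": {"moves": [[0, 0, -0.5, 0, 0, 0, 1], [0, 0, -0.5, 0, 0, 0, 0.2], [0, 0, -0.5, 0, 0, 0, -0.2], [0, 0, -0.5, 0, 0, 0, -0.2], [0, 0, -0.5, 0, 0, 0, -0.2], [0, 0, -0.5, 0, 0, 0, -0.2]]}}

```text
t: 12.3
eef_pos: [0.5076, -0.1168, 0.2671]
ee_rot: [-3.142, -0.0, -1.36]
force: [0.8, 0.7, 0.6]
width: 0.0525
```

{"method": "drive_tool", "body": {"moves": [[0, 0, -10, 0, 0, 0, -0.2], [0, 0, -40, 0, 0, 0, -0.2], [0, 0, -80, 0, 0, 0, -0.2], [0, 30, -100, 0, 0, 0, -0.2], [0, 90, -100, 0, 0, 0, -0.2], [0, 90, -100, 0, 0, 0, -0.2], [0, 90, -100, 0, 0, 0, -0.2], [0, 90, -100, 0, 0, 0, -0.2]]}}

```text
t: 13.3
eef_pos: [0.4204, -0.1355, 0.3673]
ee_rot: [-3.141, -0.0, -1.36]
force: [-0.8, -1.0, -0.2]
width: 0.0526
```

```bash
python3 - <<'E'
from h import *
c=cam('wrist'); P=cloud(c); save('w5',c['img'])
a=np.radians(12.2);u=np.array([np.cos(a),np.sin(a)]);w=np.array([-u[1],u[0]])
q=P-[.5074,-.117,0]; X=q[...,:2]@u*1000; Y=q[...,:2]@w*1000; z=P[...,2]*1000
for x in range(-65,66,6):
    s=(X>=x)&(X<x+6)&(abs(Y)<9)&(z>70)
    if s.sum()>5: print(x,s.sum(),np.percentile(z[s],[10,50,90]).round(1))
m=(abs(X)<60)&(abs(Y)<30)&(z>112)&(z<122)&(abs(X)<46)
r=cv2.minAreaRect(np.c_[X[m],Y[m]].astype(np.float32)); print(r)
A=np.c_[X[m],Y[m],np.ones(m.sum())]; print('plane mrad',np.linalg.lstsq(A,z[m],rcond=None)[0])
print(get_state()['force'])
E
```

```text
-65 7463 [272.4 294.3 301.1]
-59 1378 [122.7 269.8 272. ]
-53 295 [116.5 118.4 120.3]
-47 251 [114.6 116.3 117.1]
-41 253 [115.7 116.6 117.6]
-35 254 [115.7 116.6 117.5]
-29 278 [115.8 116.8 117.8]
-23 271 [115.9 116.8 117.6]
-17 261 [115.9 116.9 117.6]
-11 279 [115.8 116.7 117.5]
-5 316 [115.7 116.6 117.4]
1 297 [115.8 116.7 117.6]
7 326 [115.8 116.7 117.5]
13 316 [115.8 116.7 117.6]
19 330 [115.8 116.7 117.7]
25 335 [115.8 116.6 117.6]
31 340 [115.5 116.6 117.6]
37 354 [115.5 116.5 117.5]
43 399 [114.9 116.7 118.3]
49 451 [117.8 119.8 121.7]
55 334 [121.8 123.4 124.9]
((-0.0089263916015625, 0.7176542282104492), (24.036664962768555, 91.99395751953125), 89.87499237060547)
plane mrad [-1.14538193e-03 -1.02319680e-03  1.16546798e+02]
[-0.06101569  0.55351369 -0.30970411]
```

View pics/w5.png

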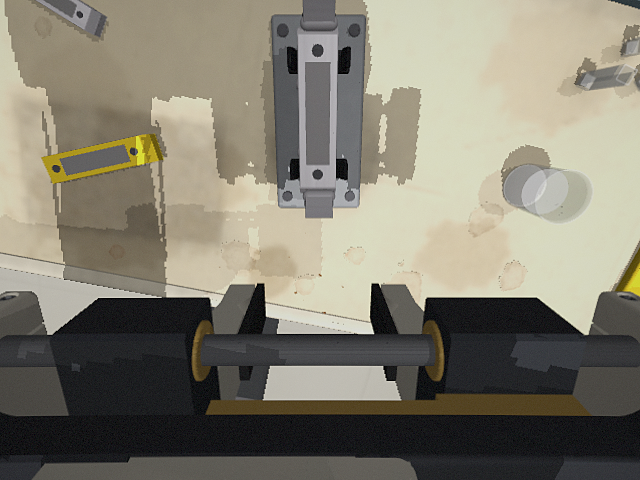

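The cell sits centred in the holder at (318,113), with both clips at (318,15) and (318,205) over its ends. It is level within about 1 mrad and its top is at 116.6 mm, which is the seat (87.0) plus 30 minus about 0.4 mm. Handing in.

```bash
python3 -c "
from station import *
print(job_done())"
```

```text
the job is handed in; nothing more can be done
None
```

I gripped the larger silver cell at mid-length, pressed it straight down into the grey-footed holder, let go, backed the arm off and handed the job in at about 13 s.

**Snap:** As the cell went down, the wrist force rose to about +6 N when the clips were spreading. It then fell and turned to about −6 N as they snapped over the upper chamfers.

**Seat:** From there the force climbed about 4 N/mm on the seat, to about +3 N when I stopped. The largest reading on the holder was about 6–7 N, against the 30 N limit. The force was only reported at the end of each move, so a brief peak in between would not show.

**Final check after release:**
- **Position:** the cell's top is at 116.6 mm, which puts it about 0.4 mm down on the seat I measured at 87.0 mm.
- **Level and centring:** it is level to about 1 mrad, centred along the holder to within 0.1 mm and about 0.7 mm off across it.
- **Clips:** both clips lie over its ends in the wrist picture. I could not read the clip angles or the pad travel directly.

None of the checks disagreed. The bottle, beaker and timer were not on the arm's path. I did not measure their positions again afterwards.

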